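# Shift the zigzag-gate valve lever to its far end

### The job

Two small valve boxes stand on the bench, each with an upright black lever. On the box whose top plate has the zigzag slot, take the lever from the near lane, follow the slot away from you, then across to the left, then away from you again until it is fully home at the far end of the left lane, and let go. Leave the lever of the box with the straight slot where it is.

Things in the scene. Friction and masses are not known exactly. Their poses are not given: they have to be found in the camera images.
- zigzag_box: Valve box to operate: white, 140 x 110 x 62 mm (x, y, z), fixed, with a 5 mm bare-metal gate plate on top and two brass hose tails at the back. May stand left or right of the other box. Origin: centre of its underside; its x axis points away from the robot (turned by up to 0.25 rad), y left, z up. Its slot is 24 mm wide, the lever stem in it 10 mm thick; the lever starts in the near right lane.
- zigzag_slot (a point): Centre of the zigzag slot, on top of the gate plate (62 mm up), axes as the box. Centre line of the slot (mm): near right lane along y = -24 from x = -40 to 0; cross slot along x = 0 from y = -24 to +24; far left lane along y = +24 from x = 0 to +40. The stem can stray 7 mm to either side of this line, and 7 mm past its ends, before the plate stops it.
- zigzag_grip (a point): Point in the upright black handle of the zigzag box's lever, on its axis: the handle is round, 25 mm in diameter, from 32 mm below this point to 28 mm above it. The point is 112 mm above the bench, 50 mm above the gate plate. The lever stays upright, cannot turn or lift; it slides level both ways against about 2 N of friction and stays where it is left.
- straight_grip (a point): Same point of the same handle (25 mm diameter, 112 mm above the bench) on the other valve box, which looks alike and has the same size but a single straight slot running away from the robot. Not to be operated; the lever stands anywhere along that slot. The two boxes stand 0.28 to 0.44 m apart.

How it is judged:
On the way, in this order (a step that is already met when the one before it is completed fails the run):
1. the zigzag lever has come up the near right lane to the cross slot (x of zigzag_grip in the frame of zigzag_box above -0.012 m and y of zigzag_grip in the frame of zigzag_box below -0.01 m).
2. the zigzag lever has crossed to the left end of the cross slot (x of zigzag_grip in the frame of zigzag_box below 0.014 m and y of zigzag_grip in the frame of zigzag_box above 0.012 m).
At the end, for the whole second after the job is handed in: The zigzag lever rests in the left lane at its far end (at least 34 mm beyond the box's centre, that is within 13 mm of the far stop), and the straight box's lever is within 10 mm of where it started (x of zigzag_grip in the frame of zigzag_box above 0.034 m and y of zigzag_grip in the frame of zigzag_box above 0.012 m and distance of straight_grip from where it was at the start of the episode below 0.01 m); the robot touches nothing.
It fails at once if the lever of the straight box is moved by more than 10 mm (distance of straight_grip from where it was at the start of the episode above 0.01 m).
It also fails if it takes over 38 s, if anything falls off the work surface, if the arm or the gripper's body presses on something with over 40 N, if the wrist force passes 120 N, or if a joint passes its speed limit or range.

### The arm

A 6-joint arm with a two-finger parallel gripper is mounted at the origin on a cart in front of the work surface, level with it; the furniture and walls round the work are solid. World frame = base frame: x ahead of the robot, y to its left, z up, the work surface at z = 0. Lengths are in m, angles in rad, forces in N, time in s.
With the tool pointing down it reaches from about 0.325 to 0.85 m from the base axis. Payload 15.5 kg.
Tool frame: the origin (TCP) lies on the centre line of the jaws, within the pads' length; the fingertips stand 11 mm ahead of it and the grasp point (between the pads) lies 8 mm behind it; z points along the fingers, y is the line along which they close (so a half turn about z gives the same grasp; the last joint's range is limited). The gripper opens to 91 mm and grips with 3 to 60 N. Pads are 32 mm wide; open, the fingers measure 118 mm over their backs; the gripper's body (76 mm by 178 mm) begins 60 mm behind the grasp point.
Start: joints at [1.2, 0.494, 1.345, -0, 1.302, -0.096], TCP at [0.17, 0.602, 0.225] pointing down, gripper open.
Joint ranges: [-2.91, 2.91], [-0.82, 2.16], [0.22, 2.67], [-1.22, 4.37], [0.12, 2.79], [-3.08, 3.08]. Speed limits (rad/s): [1.89, 1.89, 2.57, 3.01, 3.01, 3.01].

### API

Orientations are given as a unit quaternion [w, x, y, z].
In Python, from station import state, vision, arm gives the robot as it stands.
- The arm moves only by the shell command python3 -m creep 'ROWS' [FORCE]. ROWS is JSON, a list of rows, each an object with "twist": the turn, a rotation vector about the tool's x, y, z in rad, a list of three; "offset": the shift along the tool's x, y, z in cm, a list of three; "hand": the finger opening in cm, from 0 to 9.12. A call has 1 to 20 rows; each row shifts and turns the commanded pose from where the row before left it, along the tool's axes as they then stand; what a row does not reach is not made up. A row lasts 1/10 s, in which the tool goes at most 50 mm and 8.59 degrees, less where a joint would pass 70% of its speed; a pose out of reach is approached as far as the arm can. A call with a gripper value outside its range is refused whole. The fingers move at their own pace and stop on an object; FORCE is the grip in N (left out, the last holds). Time passes only in rows, so rows that do not move let the fingers close. It gives the time, the measured TCP pose, the force, the opening and the grip force at its end, in the units of the state.
- state(): the state, without advancing time (a new reading comes with each control period).
- vision.camera(name): name is "side" or "top" or "wrist"; returns (picture, depth): 400x640x3 uint8, red, green, blue; 400x640 float32, m along the optical axis (not along the pixel's ray), 0 where there is no reading.
- vision.camera_info(name): a dict with "mtx" (3x3 intrinsics, pixels), "k1" (the pictures are not rectified: a ray, as slopes to the right and down, at radius r is drawn at 1 + k1 r^2 times it, then the intrinsics apply), "extrinsics" (4x4, takes a point from world to camera coordinates); the wrist camera has in their place "T_tool_cam" (4x4, takes a point from camera to tool coordinates, whose origin is the TCP and whose axes are the flange's). Camera axes: x right, y down, z forward; pixel columns grow to the right and rows downward; lengths in m; the calibration is good to about 2 mm. A picture is of the moment at which its call begins: read the wrist's pose just before it. camera_info takes no time and is no camera call.
- arm.hand_in(): hands the job in; it is judged then, once.
The state is a dict: "time_s": time; "qpos": joint angles; "qvel": joint speeds; "joint_torque": joint torques, N m; "ee_pos": TCP position; "orientation": TCP orientation; "ft_force": force on the tool from outside, world axes, zero at the start; "moment": the same for the moment, N m; "grip_width": opening from 0.0 (shut) to 1.0 (fully open); "gripper_force": force on a finger pad.
Only numpy, scipy, OpenCV 4.12 (cv2) and the standard library are available. Lean on these libraries where they do the work, as an engineer would, in place of code of your own. Each camera call takes 0.05 s, during which the arm holds its last target. There are 200 camera calls.

## Working session

There is one attempt and no reset: what is moved stays moved. The work goes in short steps, Python scripts to look and compute and a shell command to move; the robot and the scene stay as the last step left them, time stands still between calls to the robot, and variables do not carry over. Pictures are saved under pics/ and viewed, at most 10 in all, crops included, and the job is handed in when it is done.

```bash
mkdir -p pics; python3 - <<'E'
from station import state, vision, arm
import cv2,numpy as np
s=state(); print(s)
for n in("top","side"):
    p,d=vision.camera(n); cv2.imwrite(f"pics/{n}0.png",p[:,:,::-1]); np.savez(f"{n}0.npz",p=p,d=d); print(n,vision.camera_info(n))
print(vision.camera_info("wrist"))
E
```

```text
{'time_s': 0.0, 'qpos': array([ 1.20051512e+00,  4.94168748e-01,  1.34612968e+00, -1.25313779e-05,
        1.30248366e+00, -9.55181071e-02]), 'qvel': array([-0.00038105,  0.00109869,  0.00087112, -0.00072716, -0.00014399,
        0.00012193]), 'joint_torque': array([ 8.81517826e-05, -8.78835154e+01, -3.81870031e+01,  7.06204609e-02,
        5.31755690e-02, -1.20567211e-04]), 'ee_pos': array([0.16945483, 0.60121436, 0.22434772]), 'orientation': array([-1.31383362e-04,  1.36948136e-01,  9.90578040e-01, -5.80055313e-04]), 'ft_force': array([0.8787416 , 0.41824075, 0.07284332]), 'moment': array([-0.00029532, -0.04860394,  0.02533989]), 'gripper_force': 0.0, 'grip_width': 1.0014467694606972}
top {'mtx': array([[383.66434464,   0.        , 321.9453878 ],
       [  0.        , 383.66434464, 202.51566956],
       [  0.        ,   0.        ,   1.        ]]), 'k1': -0.06600705251657865, 'extrinsics': array([[ 0.00870941, -0.99987483, -0.01320892,  0.00830164],
       [-0.98789349, -0.00655747, -0.154995  ,  0.55081132],
       [ 0.15488899,  0.01439892, -0.98782694,  0.86789428],
       [ 0. 
[... 353 characters left out ...]
, -0.90277222,  0.09399826],
       [ 0.06993233,  0.90018926, -0.42984737,  0.96222976],
       [ 0.        ,  0.        ,  0.        ,  1.        ]])}
{'mtx': array([[290.58900486,   0.        , 317.52111904],
       [  0.        , 290.58900486, 201.45336142],
       [  0.        ,   0.        ,   1.        ]]), 'k1': -0.050713872511906205, 'T_tool_cam': array([[-3.28702393e-04, -9.65638347e-01, -2.59889352e-01,
         7.31559621e-02],
       [ 9.99998805e-01, -7.09925796e-04,  1.37300574e-03,
         6.85373960e-04],
       [-1.51032914e-03, -2.59888590e-01,  9.65637427e-01,
        -1.58952378e-01],
       [ 0.00000000e+00,  0.00000000e+00,  0.00000000e+00,
         1.00000000e+00]])}
```

View pics/top0.png

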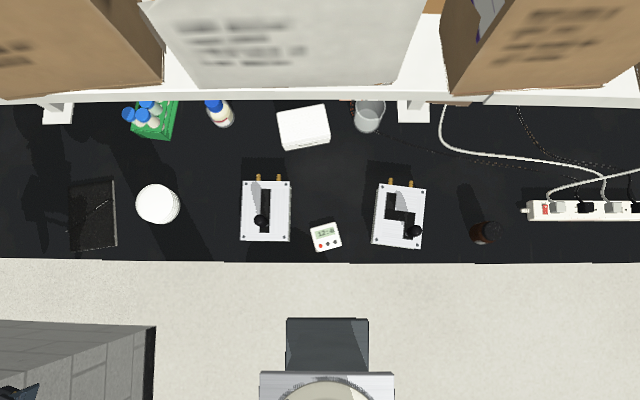

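View pics/side0.png

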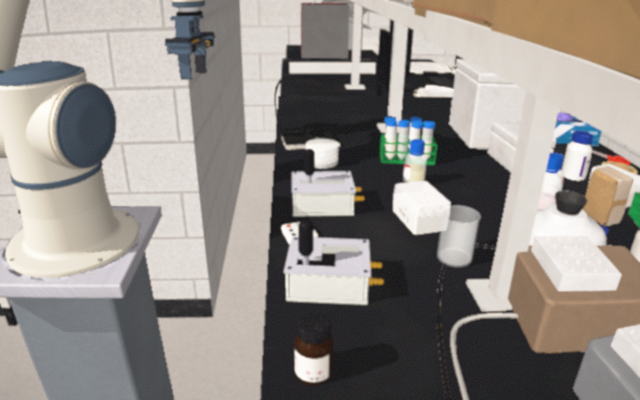

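The top view shows the zigzag box on the right, with its plate at about (399,215) and its lever at (413,232). The straight box is on the left at (266,211), lever at (261,221).

```bash
cat > h.py <<'E'
import cv2,numpy as np
from station import vision
def world(cam,d,Twc=None):
    i=vision.camera_info(cam); K=i["mtx"]
    v,u=np.mgrid[0:400,0:640]
    n=cv2.undistortPoints(np.stack([u,v],-1).reshape(-1,1,2).astype(float),K,np.array([i["k1"],0,0,0.])).reshape(400,640,2)
    if Twc is None: Twc=np.linalg.inv(i["extrinsics"])
    P=np.dstack([n*d[...,None],d])
    return P@Twc[:3,:3].T+Twc[:3,3]
E
python3 - <<'E'
from h import *
f=np.load("top0.npz");p,d=f["p"],f["d"];W=world("top",d)
for nm,(u0,u1) in dict(straight=(225,310),zig=(355,445)).items():
    R=np.zeros((400,640),bool);R[165:260,u0:u1]=1
    R&=d>0
    m=R&(abs(W[...,2]-.062)<.012)&(p.min(2)>110)
    pts=W[m]; r=cv2.minAreaRect((pts[:,:2]*1000).astype(np.float32)); print(nm,m.sum(),r,np.median(pts[:,2]))
    h=R&(W[...,2]>.09)&(W[...,2]<.16)&(p.max(2)<90); q=W[h]; print(" lever",h.sum(),q.mean(0),q.min(0),q.max(0))
    t=q[q[:,2]>q[:,2].max()-.008]; print(" top",len(t),(t.min(0)+t.max(0))/2,np.ptp(t,axis=0))
# shelf / obstacles
m=(d>0)&(W[...,2]>.2)&(W[...,0]>.3)&(abs(W[...,1])<.5); q=W[m]
print("shelf min x, z range",q[:,0].min(),np.percentile(q[:,2],[0,1,50,100]))
E
```

```text
straight 2268 ((529.0523681640625, 145.84495544433594), (139.49134826660156, 109.30731201171875), 0.08981642127037048) 0.06233523183039019
 lever 139 [0.49700549 0.14153191 0.12961262] [0.48631396 0.13199042 0.09021686] [0.51136733 0.15614839 0.14261285]
 top 79 [0.49872053 0.14457643 0.13867473] [0.01944512 0.0213699  0.00787623]
zig 2127 ((518.9246826171875, -166.5528564453125), (111.57464599609375, 140.60182189941406), 82.69445037841797) 0.06240338730525419
 lever 143 [ 0.47779068 -0.18399453  0.12928754] [ 0.46670444 -0.19780379  0.09054675] [ 0.48985473 -0.17553647  0.14418473]
 top 73 [ 0.47769086 -0.18792857  0.14022619] [0.01900529 0.01975043 0.00791708]
shelf min x, z range 0.6297334410833335 [0.42897446 0.43444613 0.54662277 0.65472089]
```

```bash
python3 -m creep '[{"twist":[0,0,-0.147],"offset":[0,0,0],"hand":9.1},{"twist":[0,0,0],"offset":[-1.6,-3,0],"hand":9.1},{"twist":[0,0,0],"offset":[-1.6,-3,0],"hand":9.1},{"twist":[0,0,0],"offset":[-1.6,-3,0],"hand":9.1},{"twist":[0,0,0],"offset":[-1.6,-3,0],"hand":9.1},{"twist":[0,0,0],"offset":[-1.6,-3,0],"hand":9.1},{"twist":[0,0,0],"offset":[-1.6,-3,0],"hand":9.1},{"twist":[0,0,0],"offset":[-1.6,-3,0],"hand":9.1},{"twist":[0,0,0],"offset":[-1.6,-3,0],"hand":9.1},{"twist":[0,0,0],"offset":[-1.6,-3,0],"hand":9.1},{"twist":[0,0,0],"offset":[-1.6,-3,0],"hand":9.1},{"twist":[0,0,0],"offset":[-1.6,-3,0],"hand":9.1},{"twist":[0,0,0],"offset":[-1.6,-3,0],"hand":9.1},{"twist":[0,0,0],"offset":[-1.6,-3,0],"hand":9.1},{"twist":[0,0,0],"offset":[-1.6,-3,0],"hand":9.1},{"twist":[0,0,0],"offset":[-1.6,-3,0],"hand":9.1},{"twist":[0,0,0],"offset":[-1.6,-3,0],"hand":9.1},{"twist":[0,0,0],"offset":[-1.6,-3,0],"hand":9.1},{"twist":[0,0,0],"offset":[-1.6,-3,0],"hand":9.1},{"twist":[0,0,0],"offset":[-1.6,-3,0],"hand":9.1}]' 20
cat > rem.py <<'E'
from h import *
from station import state
from scipy.spatial.transform import Rotation as Ro
import sys
def rem(g):
    s=state(); q=s["orientation"]; R=Ro.from_quat(np.r_[q[1:],q[0]]).as_matrix()
    print("t",round(s["time_s"],2),"tcp",s["ee_pos"].round(4),"F",s["ft_force"].round(1),"wid",round(s["grip_width"],3),"gf",s["gripper_force"])
    print("offset cm",(R.T@(np.array(g)-s["ee_pos"])*100).round(2),"tool x,y",R[:,0].round(3),R[:,1].round(3))
    a=-.1275; d=s["ee_pos"][:2]-[.519,-.1666]; print("tcp in box mm",(1000*np.array([d[0]*np.cos(a)+d[1]*np.sin(a),-d[0]*np.sin(a)+d[1]*np.cos(a)])).round(1))
if __name__=="__main__": rem([float(x) for x in sys.argv[1:4]])
E
python3 rem.py .478 -.188 .112
```

```text
time_s: 2.1
ee_pos: [0.3986, -0.004, 0.2249]
orientation: [-0.0, 0.064, 0.998, 0.0]
ft_force: [-0.0, 1.1, -0.4]
grip_width: 0.995
gripper_force: 0.0
t 2.1 tcp [ 0.3986 -0.004   0.2249] F [-0.   1.1 -0.4] wid 0.995 gf 0.0
offset cm [-10.23 -17.24  11.28] tool x,y [-0.992  0.128  0.   ] [0.128 0.992 0.   ]
tcp in box mm [-140.1  146. ]
```

```bash
python3 -m creep '[{"twist":[0,0,0],"offset":[-1.7,-3,0],"hand":9.1},{"twist":[0,0,0],"offset":[-1.7,-3,0],"hand":9.1},{"twist":[0,0,0],"offset":[-1.7,-3,0],"hand":9.1},{"twist":[0,0,0],"offset":[-1.7,-3,0],"hand":9.1},{"twist":[0,0,0],"offset":[-1.7,-3,0],"hand":9.1},{"twist":[0,0,0],"offset":[-1.7,-2.3,0],"hand":9.1},{"twist":[0,0,0],"offset":[0,0,0],"hand":9.1},{"twist":[0,0,0],"offset":[0,0,0],"hand":9.1}]'
python3 - <<'E'
from h import *
from rem import *
rem([.478,-.188,.112])
s=state();q=s["orientation"];T=np.eye(4);T[:3,:3]=Ro.from_quat(np.r_[q[1:],q[0]]).as_matrix();T[:3,3]=s["ee_pos"]
p,d=vision.camera("wrist");cv2.imwrite("pics/w1.png",p[:,:,::-1])
W=world("wrist",d,T@vision.camera_info("wrist")["T_tool_cam"])
near=(d>0)&(np.hypot(W[...,0]-.478,W[...,1]+.188)<.04)
h=near&(W[...,2]>.09)&(W[...,2]<.15)&(p.max(2)<100)
q=W[h];print(len(q),q.min(0),q.max(0))
t=q[q[:,2]>q[:,2].max()-.006];print(len(t),(t.min(0)+t.max(0))/2,np.ptp(t,axis=0))
m=(d>0)&(abs(W[...,2]-.062)<.01)&(abs(W[...,0]-.52)<.11)&(abs(W[...,1]+.166)<.1)&(p.min(2)>110)
print(m.sum(),cv2.minAreaRect((W[m][:,:2]*1000).astype(np.float32)))
E
```

```text
time_s: 2.9
ee_pos: [0.4772, -0.1871, 0.2245]
orientation: [-0.0, 0.064, 0.998, 0.0]
ft_force: [-0.4, 0.1, 0.2]
grip_width: 0.998
gripper_force: 0.0
t 2.9 tcp [ 0.4772 -0.1871  0.2245] F [-0.4  0.1  0.2] wid 0.998 gf 0.0
offset cm [-0.1  -0.08 11.25] tool x,y [-0.992  0.128  0.001] [0.128 0.992 0.001]
tcp in box mm [-38.8 -25.7]
735 [ 0.46722669 -0.19877243  0.09071279] [ 0.49173277 -0.17522716  0.14116957]
370 [ 0.4792164  -0.18733878  0.13817864] [0.02053475 0.02021004 0.00598186]
6723 ((509.412353515625, -164.11265563964844), (110.6884994506836, 119.61187744140625), 82.62582397460938)
```

View pics/w1.png

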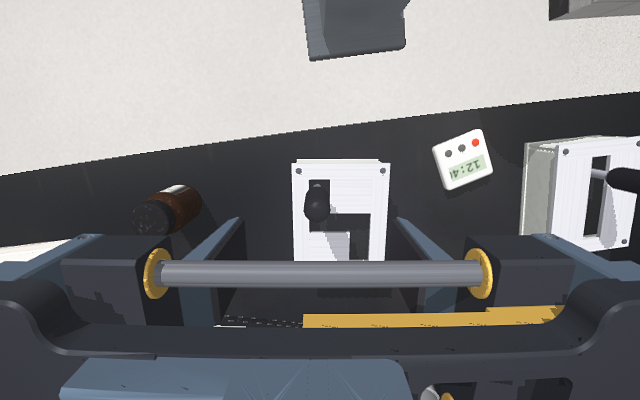

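The wrist view shows the lever head at (317,200), centred between the fingers at (235,235) and (405,235). I'll descend and grip.

```bash
python3 -m creep '[{"twist":[0,0,0],"offset":[-0.1,0,2.5],"hand":9.1},{"twist":[0,0,0],"offset":[0,0,2.5],"hand":9.1},{"twist":[0,0,0],"offset":[0,0,2.5],"hand":9.1},{"twist":[0,0,0],"offset":[0,0,2],"hand":9.1},{"twist":[0,0,0],"offset":[0,0,1.5],"hand":9.1},{"twist":[0,0,0],"offset":[0,0,0],"hand":2},{"twist":[0,0,0],"offset":[0,0,0],"hand":2},{"twist":[0,0,0],"offset":[0,0,0],"hand":2},{"twist":[0,0,0],"offset":[0,0,0],"hand":2},{"twist":[0,0,0],"offset":[0,0,0],"hand":2},{"twist":[0,0,0],"offset":[0,0,0],"hand":2},{"twist":[0,0,0],"offset":[0,0,0],"hand":2},{"twist":[0,0,0],"offset":[0,0,0],"hand":2}]' 20; python3 rem.py .478 -.188 .112
```

```text
time_s: 4.25
ee_pos: [0.4786, -0.1873, 0.115]
orientation: [0.0, 0.064, 0.998, -0.0]
ft_force: [0.4, -0.8, 0.3]
grip_width: 0.328
gripper_force: 0.0
t 4.25 tcp [ 0.4786 -0.1873  0.115 ] F [ 0.4 -0.8  0.3] wid 0.328 gf 0.0
offset cm [ 0.05 -0.08  0.3 ] tool x,y [-0.992  0.128 -0.   ] [ 0.128  0.992 -0.   ]
tcp in box mm [-37.5 -25.7]
```

```bash
python3 -m creep '[{"twist":[0,0,0],"offset":[0,0,0],"hand":2},{"twist":[0,0,0],"offset":[0,0,0],"hand":2},{"twist":[0,0,0],"offset":[0,0,0],"hand":2},{"twist":[0,0,0],"offset":[0,0,0],"hand":2},{"twist":[0,0,0],"offset":[-0.4,0,0],"hand":2},{"twist":[0,0,0],"offset":[-0.4,0,0],"hand":2}]' 25; python3 rem.py .478 -.188 .112
```

```text
time_s: 4.85
ee_pos: [0.4866, -0.1883, 0.1149]
orientation: [-0.0, 0.064, 0.998, 0.0]
ft_force: [-1.8, -0.9, 2.5]
grip_width: 0.269
gripper_force: 25.0
t 4.85 tcp [ 0.4866 -0.1883  0.1149] F [-1.8 -0.9  2.5] wid 0.269 gf 25.000682232202962
offset cm [ 0.86 -0.08  0.29] tool x,y [-0.992  0.127  0.   ] [0.127 0.992 0.   ]
tcp in box mm [-29.4 -25.6]
```

Gripped with 25 N, and the lever is sliding at about 2 N.

```bash
python3 -m creep '[{"twist":[0,0,0],"offset":[-0.5,0,0],"hand":2},{"twist":[0,0,0],"offset":[-0.5,0,0],"hand":2},{"twist":[0,0,0],"offset":[-0.5,0,0],"hand":2},{"twist":[0,0,0],"offset":[-0.5,0,0],"hand":2},{"twist":[0,0,0],"offset":[-0.5,0,0],"hand":2},{"twist":[0,0,0],"offset":[-0.4,0,0],"hand":2},{"twist":[0,0,0],"offset":[0,0,0],"hand":2},{"twist":[0,0,0],"offset":[0,0,0],"hand":2}]'; python3 rem.py .519 -.1666 .112
```

```text
time_s: 5.65
ee_pos: [0.5158, -0.192, 0.1149]
orientation: [0.0, 0.064, 0.998, -0.0]
ft_force: [1.9, -0.3, -0.6]
grip_width: 0.264
gripper_force: 25.0
t 5.65 tcp [ 0.5158 -0.192   0.1149] F [ 1.9 -0.3 -0.6] wid 0.264 gf 24.99993729579728
offset cm [0.   2.56 0.29] tool x,y [-0.992  0.127 -0.001] [ 0.127  0.992 -0.   ]
tcp in box mm [  0.  -25.6]
```

```bash
python3 -m creep '[{"twist":[0,0,0],"offset":[0,0.5,0],"hand":2},{"twist":[0,0,0],"offset":[0,0.5,0],"hand":2},{"twist":[0,0,0],"offset":[0,0.5,0],"hand":2},{"twist":[0,0,0],"offset":[0,0.5,0],"hand":2},{"twist":[0,0,0],"offset":[0,0.5,0],"hand":2},{"twist":[0,0,0],"offset":[0,0.5,0],"hand":2},{"twist":[0,0,0],"offset":[0,0.5,0],"hand":2},{"twist":[0,0,0],"offset":[0,0.5,0],"hand":2},{"twist":[0,0,0],"offset":[0,0.5,0],"hand":2},{"twist":[0,0,0],"offset":[0,0.5,0],"hand":2},{"twist":[0,0,0],"offset":[0,0,0],"hand":2},{"twist":[0,0,0],"offset":[0,0,0],"hand":2}]'; python3 rem.py .519 -.1666 .112
```

```text
time_s: 6.85
ee_pos: [0.5216, -0.142, 0.1149]
orientation: [-0.0, 0.064, 0.998, 0.0]
ft_force: [1.2, 2.4, 2.6]
grip_width: 0.269
gripper_force: 25.0
t 6.85 tcp [ 0.5216 -0.142   0.1149] F [1.2 2.4 2.6] wid 0.269 gf 25.00062224920839
offset cm [-0.05 -2.47  0.29] tool x,y [-0.992  0.127  0.   ] [0.127 0.992 0.   ]
tcp in box mm [-0.5 24.7]
```

Now the far lane, about 42 mm.

```bash
python3 -m creep '[{"twist":[0,0,0],"offset":[-0.5,0,0],"hand":2},{"twist":[0,0,0],"offset":[-0.5,0,0],"hand":2},{"twist":[0,0,0],"offset":[-0.5,0,0],"hand":2},{"twist":[0,0,0],"offset":[-0.5,0,0],"hand":2},{"twist":[0,0,0],"offset":[-0.5,0,0],"hand":2},{"twist":[0,0,0],"offset":[-0.5,0,0],"hand":2},{"twist":[0,0,0],"offset":[-0.5,0,0],"hand":2},{"twist":[0,0,0],"offset":[-0.5,0,0],"hand":2},{"twist":[0,0,0],"offset":[-0.3,0,0],"hand":2},{"twist":[0,0,0],"offset":[0,0,0],"hand":2},{"twist":[0,0,0],"offset":[0,0,0],"hand":2}]'; python3 rem.py .519 -.1666 .112
```

```text
time_s: 7.95
ee_pos: [0.5644, -0.1479, 0.1149]
orientation: [0.0, 0.064, 0.998, -0.0]
ft_force: [-0.0, 1.3, 4.6]
grip_width: 0.266
gripper_force: 25.0
t 7.95 tcp [ 0.5644 -0.1479  0.1149] F [-0.   1.3  4.6] wid 0.266 gf 25.000999481999315
offset cm [ 4.27 -2.43  0.29] tool x,y [-0.992  0.127 -0.   ] [ 0.127  0.992 -0.   ]
tcp in box mm [42.7 24.3]
```

```bash
python3 -m creep '[{"twist":[0,0,0],"offset":[0,0,0],"hand":8},{"twist":[0,0,0],"offset":[0,0,0],"hand":8},{"twist":[0,0,0],"offset":[0,0,0],"hand":8},{"twist":[0,0,0],"offset":[0,0,0],"hand":8},{"twist":[0,0,0],"offset":[0,0,0],"hand":8},{"twist":[0,0,0],"offset":[0,0,0],"hand":8},{"twist":[0,0,0],"offset":[0,0,0],"hand":8},{"twist":[0,0,0],"offset":[0,0,-1],"hand":8},{"twist":[0,0,0],"offset":[0,0,-2],"hand":8},{"twist":[0,0,0],"offset":[0,0,-2],"hand":8},{"twist":[0,0,0],"offset":[0,0,-2],"hand":8},{"twist":[0,0,0],"offset":[0,0,-2],"hand":8},{"twist":[0,0,0],"offset":[2,0,-1],"hand":8},{"twist":[0,0,0],"offset":[3,0,0],"hand":8},{"twist":[0,0,0],"offset":[3,0,0],"hand":8},{"twist":[0,0,0],"offset":[3,0,0],"hand":8},{"twist":[0,0,0],"offset":[3,0,0],"hand":8},{"twist":[0,0,0],"offset":[0,0,0],"hand":8},{"twist":[0,0,0],"offset":[0,0,0],"hand":8}]'
python3 - <<'E'
from h import *
from rem import *
rem([.478,-.188,.112])
p,d=vision.camera("top");cv2.imwrite("pics/t2.png",p[:,:,::-1])
W=world("top",d)
for c in [(.564,-.148),(.498,.144)]:
    h=(d>0)&(np.hypot(W[...,0]-c[0],W[...,1]-c[1])<.035)&(W[...,2]>.09)&(W[...,2]<.15)&(p.max(2)<100)
    q=W[h]; 
    if len(q): t=q[q[:,2]>q[:,2].max()-.008];print(len(t),(t.min(0)+t.max(0))/2,np.ptp(t,axis=0))
E
```

```text
time_s: 9.85
ee_pos: [0.4256, -0.1302, 0.2158]
orientation: [0.001, 0.064, 0.998, -0.0]
ft_force: [0.6, 0.1, -0.2]
grip_width: 0.879
gripper_force: 0.0
t 9.85 tcp [ 0.4256 -0.1302  0.2158] F [ 0.6  0.1 -0.2] wid 0.879 gf 0.0
offset cm [-5.92 -5.06 10.4 ] tool x,y [-0.992  0.128 -0.002] [ 0.128  0.992 -0.   ]
tcp in box mm [-97.2  24.2]
26 [ 0.56771403 -0.1427518   0.13725017] [0.01466944 0.01285388 0.0078458 ]
81 [0.49872878 0.14472336 0.13831792] [0.0196543  0.0211114  0.00792064]
```

View pics/t2.png

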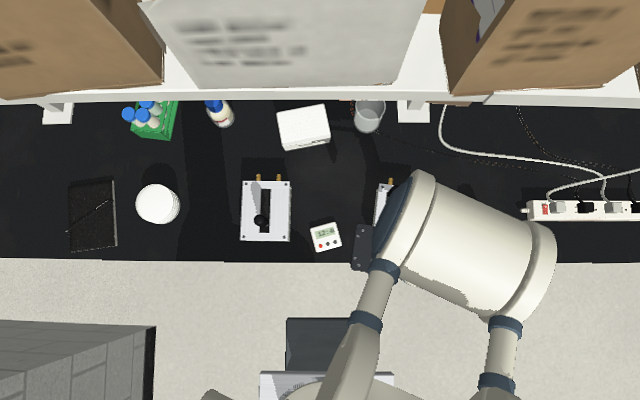

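The arm covers the zigzag box in this view (around (390,200)), and the straight lever at (261,221) hasn't moved. I'll confirm the zigzag lever with the wrist and side depth.

```bash
python3 - <<'E'
from h import *
from rem import *
s=state();q=s["orientation"];T=np.eye(4);T[:3,:3]=Ro.from_quat(np.r_[q[1:],q[0]]).as_matrix();T[:3,3]=s["ee_pos"]
for n in("side","wrist"):
    p,d=vision.camera(n);cv2.imwrite(f"pics/{n}3.png",p[:,:,::-1])
    W=world(n,d,T@vision.camera_info("wrist")["T_tool_cam"] if n=="wrist" else None)
    h=(d>0)&(np.hypot(W[...,0]-.54,W[...,1]+.16)<.07)&(W[...,2]>.1)&(W[...,2]<.14)&(p.max(2)<110)
    q=W[h]
    if len(q):print(n,len(q),np.percentile(q,5,axis=0),np.percentile(q,95,axis=0))
E
```

```text
side 323 [ 0.55468532 -0.16162501  0.10213374] [ 0.57598931 -0.15051148  0.13864558]
wrist 5 [ 0.55281606 -0.14824898  0.10048474] [ 0.55384327 -0.14216687  0.10117639]
```

View pics/side3.png

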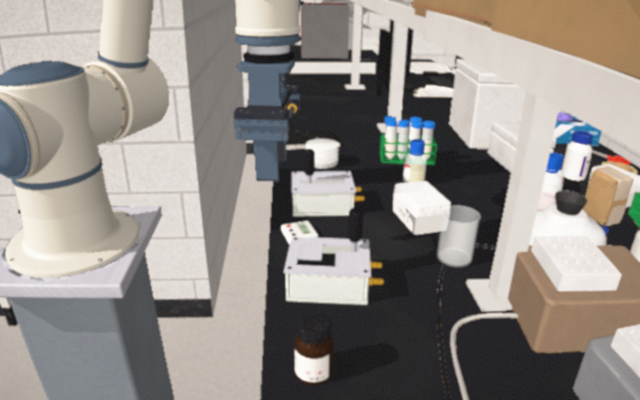

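The side view shows the zigzag lever at about (355,230), at the far end of the left lane. Its centre measures x≈0.565, y≈-0.149, which is about 43 mm past the box centre. The gripper is clear of everything.

```bash
python3 -c "
from station import arm
print(arm.hand_in())"
```

```text
the job is handed in; nothing more can be done
None
```

I moved the zigzag lever through the slot to the far end of the left lane (about 43 mm past the box centre) and let go. The straight lever has not moved, the gripper is clear, and I handed the job in at about 10 s; no verdict came back.

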